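# Refit the water heater's pilot knob and keep it pressed

## Robot

A 7-joint arm with a two-finger parallel gripper is mounted at the origin on the work surface. World frame = base frame: x ahead of the robot, y to its left, z up, the work surface at z = 0. Lengths are in mm, angles in rad, forces in N, time in s.
With the tool pointing down it reaches from about 425 to 875 mm from the base axis. Payload 4.7 kg.
Tool frame: the origin (TCP) lies at the very end of the fingers, on their centre line; the grasp point (between the pads) lies 19 mm behind it; z points along the fingers, y is the line along which they close (so a half turn about z gives the same grasp; the last joint's range is limited). The gripper opens to 85 mm and grips with 20 to 120 N. Pads are 22 mm wide; open, the fingers measure 114 mm over their backs; the gripper's body (76 mm by 85 mm) begins 54 mm behind the grasp point. The pads swing forward as they close: fully open they stand 13 mm farther back than shut.
Start: joints at [-1.302, 0.321, -0.07, 1.45, 0.023, 1.371, -0.057], TCP at [163.86, 629.027, 231.349] pointing down, gripper open.
Joint ranges: [-2.86, 2.86], [-0.3, 2.09], [-1.38, 1.24], [0.06, 2.45], [-1.56, 4.7], [0.09, 2.05], [-2.69, 2.69]. Speed limits (rad/s): [2.57, 2.57, 3.14, 3.14, 3.14, 3.14, 3.14].

## Interface

Orientations are given as a unit quaternion [w, x, y, z].
In Python, from plant import r gives the robot as it stands.
- The arm moves only by the shell command python3 -m jog 'ROWS' [FORCE]. ROWS is JSON, a list of rows, each a list of 3 entries, a list of its own where there are three numbers: the shift along the world's x, y, z in cm, then the turn, a rotation vector about the world's x, y, z in units of 8 degrees (1.0 is 8 degrees), then the closure, from 0 (fully open) to 1 (shut). A call has 1 to 5 rows; each row shifts and turns the commanded pose from where the row before left it; what a row does not reach is not made up. A row lasts 1/8 s, in which the tool goes at most 62.5 mm and 10.7 degrees, less where a joint would pass 70% of its speed; a pose out of reach is approached as far as the arm can. A call is refused whole if a number of a shift passes 6.25 or a number of a turn 1, either way. A call with a gripper value outside its range is refused whole. The fingers move at their own pace and stop on an object; FORCE is the grip in N (left out, the last holds). Time passes only in rows, so rows that do not move let the fingers close. It gives the time, the measured TCP pose, the force, the opening and the grip force at its end, in the units of the state.
- r.observe(): the state, without advancing time (a new reading comes with each control period).
- r.grab_frame(name): name is "scene" or "top" or "wrist"; returns the picture (400x640x3 uint8, blue, green, red); there is no depth.
- r.camera_model(name): a dict with "K" (3x3 intrinsics, pixels), "rvec" (rotation vector, rad) and "tvec" (3), from world to camera coordinates, as OpenCV has them. Camera axes: x right, y down, z forward; pixel columns grow to the right and rows downward; lengths in mm; the calibration is good to about 2 mm. A picture is of the moment at which its call begins: read the wrist's pose just before it. camera_model takes no time and is no camera call; for the wrist camera it gives the pose at the moment of the call.
- r.close_job(): hands the job in; it is judged then, once.
The state is a dict: "t": time; "q": joint angles; "joint_velocities": joint speeds; "joint_torque": joint torques, N m; "position": TCP position; "eef_rot": TCP orientation; "ft_force": force on the tool from outside, world axes, zero at the start; "ft_torque": the same for the moment, N m; "opening": opening from 0.0 (shut) to 1.0 (fully open); "gripper_force": force on a finger pad.
Only numpy, scipy, OpenCV 4.12 (cv2) and the standard library are available. Lean on these libraries where they do the work, as an engineer would, in place of code of your own. Each camera call takes 0.05 s, during which the arm holds its last target. There are 200 camera calls.

## Task

The black pilot knob of the white water-heater control box has been pulled off and hangs on the small upturned hook. Lift it up off the hook without dropping it, turn it so that the flat in its bore matches the flat of the brass valve spindle, push it fully home on the spindle, and press it all the way down against the spring. Finish with the gripper still holding the knob pressed down (do not let go), and leave the other things on the shelf where they are.

Things in the scene. Friction and masses are not known exactly. Their poses are not given: they have to be found in the camera images.
- knob_grip (a point): middle of the grip bar of the loose black knob (50 mm high, about 70 g), 38 mm above its underside. The bar runs along the knob's x: 40 mm long, 12 mm wide (y), from 26 to 50 mm above the underside; the round body below it is 41 mm in diameter. z is up. A white line on the +x half of the bar's top and down its +x end marks the side of the bore's flat
- knob_line (a point): outer end of the white line on the knob: top edge of the bar's +x end, 20 mm out from the knob's axis and 50 mm above its underside
- knob_mouth (a point): centre of the knob's underside, mouth of its D-shaped blind bore, 38 mm straight below knob_grip, same axes. Bore 17.3 mm in diameter, 20 mm deep, with a flat 2.9 mm from the axis on the +x side (the white line's side). Fully home, it is 20 mm below spindle_top; the knob goes on only with its white line towards the spindle's red line, within about 15 degrees
- hook_seat (a point): centre of the top of the small round collar (28 mm diameter) on the fixed hook, 110 mm above the shelf, on which the knob's underside rests at the start. A round pin 4.8 mm thick rises 18 mm above it into the bore, so the knob comes off straight up; the hook's arm and upright lie below the collar, on its +x side
- spindle_top (a point): centre of the upper end of the upright brass spindle on the white control box; it moves down with the spindle, which does not turn. D-shaft 16 mm in diameter with a flat 2 mm from its axis on its +x side, the top 3 mm stepped in as a lead. It stands 32 mm above a steel disc (66 mm across) whose red line lies on the side of the flat. z is up
- heater: fixed white control box, 130 x 160 mm, 75 mm high, with two pipe stubs out to 102 mm on its +x side; origin under its centre; the steel disc (4 mm thick) and spindle are on its top
- spindle (a joint): how far the spindle is pressed down, m: 0 up, 0.008 at its hard stop. A spring pushes it back: about 3 N at the start, 10 N at the stop; it rises again if let go
- tin: closed shoe-polish tin with red twist lid, 71 mm diameter, 25 mm high; origin under its centre; a bystander
- brush: blue dustpan brush lying along its own y axis, about 265 x 36 mm, 50 mm high; origin under its middle; a bystander
- crevice: white plastic crevice tool (vacuum nozzle) lying along its own x axis, from 110 mm behind to 70 mm ahead of its origin, 36 mm wide and high; origin on the surface; a bystander
- padholder: stainless scouring pad holder with a wire handle, 104 x 69 mm, 61 mm high; origin under its centre; a bystander
- wax: amber glass jar of wax, 64 mm diameter, 85 mm high; origin under its centre; a bystander
- bulbbox: small cardboard box, 60 x 110 mm, 55 mm high; origin under its centre; a bystander
Mind the look-alikes: they are no part of the job. Leave any blue or green look-alike of the part that bears hook_seat alone.

How it is judged:
By the outcome, as a careful person would: the job done as asked, in the order asked, and still so for the second after the job is handed in, while the arm keeps its last pose, push and grip.
It also fails if it takes over 38 s, if anything falls off the work surface, if the arm or the gripper's body presses on something with over 40 N, if the wrist force passes 120 N, or if a joint passes its speed limit or range.

## Working session

There is one attempt and no reset: what is moved stays moved. The work goes in short steps, Python scripts to look and compute and a shell command to move; the robot and the scene stay as the last step left them, time stands still between calls to the robot, and variables do not carry over. Pictures are saved under pics/ and viewed, at most 10 in all, crops included, and the job is handed in when it is done.

```bash
mkdir -p pics; ls
python3 - <<'E'
from plant import r
import cv2,numpy as np
s=r.observe();print({k:np.round(s[k],3).tolist() for k in s})
for n in("scene","top","wrist"):
    c=r.camera_model(n);R=cv2.Rodrigues(np.array(c["rvec"],float))[0]
    print(n,np.round(c["K"],1).tolist(),"pos",(-R.T@np.array(c["tvec"]).ravel()).round(1),R.round(2).tolist())
    f=r.grab_frame(n);cv2.imwrite(f"pics/{n}0.png",f)
E
```

```text
pics
{'t': 0.0, 'q': [-1.302, 0.322, -0.07, 1.452, 0.023, 1.371, -0.057], 'joint_velocities': [0.0, 0.0, 0.0, -0.001, 0.001, 0.001, -0.0], 'joint_torque': [0.001, -49.358, -0.382, -31.434, 0.013, 0.011, -0.0], 'position': [163.721, 628.505, 230.238], 'eef_rot': [-0.0, 0.127, 0.992, -0.001], 'ft_force': [-0.776, 0.053, 0.588], 'ft_torque': [-0.022, 0.035, 0.015], 'gripper_force': 0.0, 'opening': 1.001}
scene [[485.2, 0.0, 320.1], [0.0, 485.2, 201.9], [0.0, 0.0, 1.0]] pos [1176.9  112.6 1156.4] [[-0.11, 0.99, -0.01], [0.82, 0.09, -0.57], [-0.56, -0.08, -0.82]]
top [[369.5, 0.0, 326.6], [0.0, 369.5, 194.9], [0.0, 0.0, 1.0]] pos [ 341.4   -7.  1040.7] [[-0.01, -1.0, -0.03], [-0.99, 0.01, -0.16], [0.16, 0.03, -0.99]]
wrist [[302.2, 0.0, 321.0], [0.0, 302.2, 198.9], [0.0, 0.0, 1.0]] pos [ 85.8 650.2 372.9] [[0.25, 0.97, -0.0], [0.92, -0.24, 0.31], [0.3, -0.08, -0.95]]
```

View pics/scene0.png

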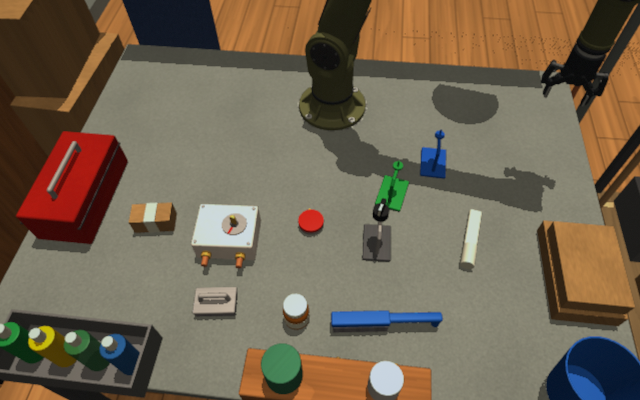

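View pics/top0.png

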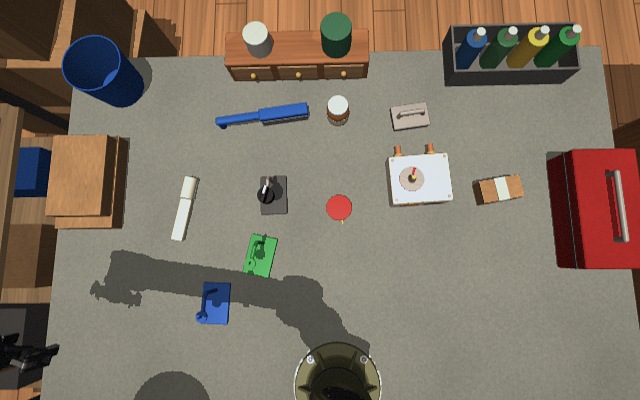

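The grey hook with the black knob is at scene (381,210) and top (266,192). The white box with the spindle is at scene (234,222) and top (412,177). I'll zoom in on both.

Run:
```python
import cv2,numpy as np
s=cv2.imread("pics/scene0.png");t=cv2.imread("pics/top0.png")
def c(i,x,y):return cv2.resize(i[y:y+50,x:x+66],(396,300),interpolation=cv2.INTER_CUBIC)
cv2.imwrite("pics/z1.png",np.vstack([np.hstack([c(s,348,190),c(s,200,200)]),np.hstack([c(t,235,168),c(t,380,150)])]))
```

```text
(no output)
```

View pics/z1.png

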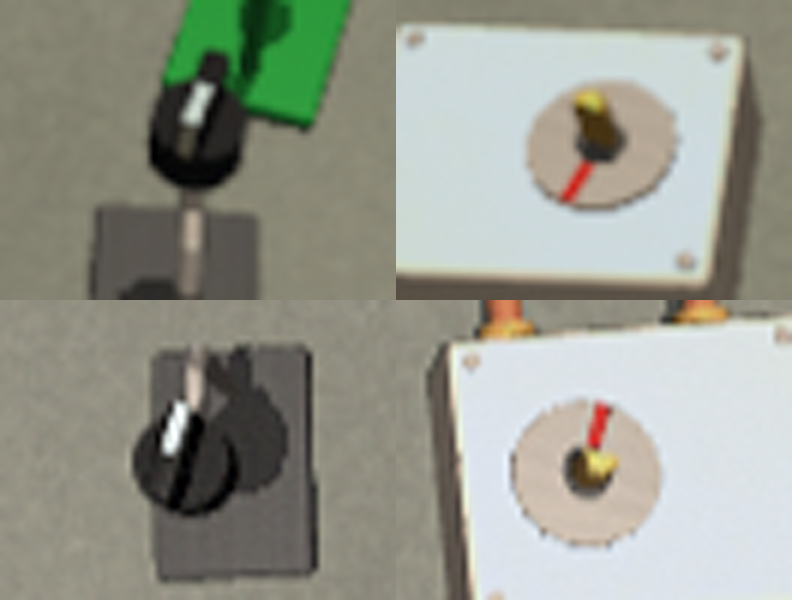

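```bash
cat > h.py <<'E'
import cv2,numpy as np
from plant import r
def cam(n):
    c=r.camera_model(n);return np.array(c["K"],float),cv2.Rodrigues(np.array(c["rvec"],float))[0],np.array(c["tvec"],float).ravel()
def ray(c,p,z):
    K,R,t=c;o=-R.T@t;d=R.T@np.linalg.inv(K)@np.array([p[0],p[1],1.]);return (o+d*(z-o[2])/d[2])
def biggest(m):
    return max(cv2.findContours(m.astype(np.uint8),0,1)[0],key=cv2.contourArea)
def comps(m,x0,y0,mina=5):
    n,l,s,c=cv2.connectedComponentsWithStats(m.astype(np.uint8));return [(s[i,4],(c[i]+[x0,y0])) for i in range(1,n) if s[i,4]>=mina]
E
python3 - <<'E'
from h import *
for n,kx,bx in(("scene",(358,190,40,40),(200,200,66,50)),("top",(250,180,30,30),(380,150,66,50))):
    f=cv2.imread(f"pics/{n}0.png").astype(int);c=cam(n)
    x,y,w,h=bx;b=f[y:y+h,x:x+w]
    red=(b[...,2]>170)&(b[...,1]<90)&(b[...,0]<90)
    disc=(b[...,0]<190)  # darker than box blue channel
    ys,xs=np.nonzero(red)
    P=np.array([ray(c,(u+x,v+y),79)[:2] for u,v in zip(xs,ys)])
    print(n,"red centroid",P.mean(0).round(1),"ext",np.ptp(P,axis=0).round(1))
    l,lab,st,ct=cv2.connectedComponentsWithStats(disc.astype(np.uint8))
    i=lab[25,33] if lab[25,33] else lab[30,38]
    cn=biggest(lab==i)
    E=cv2.convexHull(cn)[:,0,:]+[x,y];W=np.array([ray(c,p,79)[:2] for p in E],np.float32)
    (cc,rr)=cv2.minEnclosingCircle(W);print(" disc",cc,rr,cv2.fitEllipse(W))
    x,y,w,h=kx;k=f[y:y+h,x:x+w]
    wh=(k.min(2)>150)
    for a,p in comps(wh,x,y,3):print(" white",a,p.round(1),ray(c,p,160).round(1))
    dk=(k.max(2)<60);cn=biggest(dk);(cc,rr)=cv2.minEnclosingCircle(cn);print(" dark",cc,rr,ray(c,(cc[0]+x,cc[1]+y),136).round(1))
c=cam("scene")
print("bar scene",ray(c,(383.8,199.5),160),ray(c,(379.3,210.8),160))
c=cam("top");print("bar top",ray(c,(265.7,184.7),160),ray(c,(264.8,203),160))
print("spt",ray(cam("scene"),(200+200/6,200+103/6),111),ray(cam("top"),(380+205/6,150+160/6),111))
E
```

```text
scene red centroid [ 556.3 -210.8] ext [15.7  5.8]
 disc (537.8716430664062, -203.86585998535156) 34.45853805541992 ((538.056884765625, -204.0267333984375), (66.35712432861328, 68.60276794433594), 106.10205078125)
 white 13 [380.5 206.6] [498.3 170.1 160. ]
 dark (23.5, 20.0) 11.280613899230957 [492.  174.4 136. ]
top red centroid [ 558.  -209.5] ext [13.5  5.9]
 disc (536.9043579101562, -202.96820068359375) 32.669864654541016 ((536.5054321289062, -203.24188232421875), (63.363407135009766, 65.08670043945312), 26.172561645507812)
 white 33 [264.8 186.6] [505.5 168.6 160. ]
 dark (19.0, 11.0) 13.038504600524902 [498.8 162.5 136. ]
bar scene [476.08360038 177.23537578 160.        ] [511.01119564 167.66409645 160.        ]
bar top [510.30496813 166.32210721 160.        ] [465.29064285 167.77678789 160.        ]
spt [ 537.22627698 -200.31206112  111.        ] [ 534.62470715 -204.5330417   111.        ]
```

```bash
python3 -m jog '[[[3.2,-4.6,0.2],[0,0,0],0],[[3.2,-4.6,0.2],[0,0,0],0],[[3.2,-4.6,0],[0,0,0],0],[[3.2,-4.6,0],[0,0,0],0],[[3.2,-4.6,0],[0,0,0],0]]' 40; python3 -m jog '[[[3.2,-4.6,0],[0,0,0],0],[[3.2,-4.6,0],[0,0,0],0],[[3.2,-4.6,0],[0,0,0],0],[[3.2,-4.6,0],[0,0,0],0],[[3.2,-4.2,0],[0,0,0],0]]'; python3 -m jog '[[[0,0,0],[0,0,0],0],[[0,0,0],[0,0,0],0]]'
python3 - <<'E'
from h import *
s=r.observe();print(s["t"],s["position"],s["eef_rot"]);c=cam("wrist")
f=r.grab_frame("wrist");cv2.imwrite("pics/w1.png",f)
K,R,t=c
p=K@(R@np.array([492,172,160.])+t);print(p[:2]/p[2])
E
```

```text
t: 0.78
position: [324.7, 397.2, 235.2]
eef_rot: [0.0, 0.127, 0.992, 0.0]
ft_force: [0.5, 0.0, 0.1]
opening: 0.995
gripper_force: 0.0
t: 1.4
position: [484.5, 171.2, 235.4]
eef_rot: [0.0, 0.127, 0.992, 0.0]
ft_force: [0.8, -0.1, -0.2]
opening: 1.003
gripper_force: 0.0
t: 1.65
position: [483.4, 173.4, 235.0]
eef_rot: [-0.0, 0.127, 0.992, 0.0]
ft_force: [-0.0, 0.1, 0.5]
opening: 0.997
gripper_force: 0.0
1.65 [483.39988137 173.44196275 235.03357264] [-4.54962324e-04  1.27076604e-01  9.91892794e-01  1.21997255e-04]
[320.72671093 220.46000041]
```

View pics/w1.png

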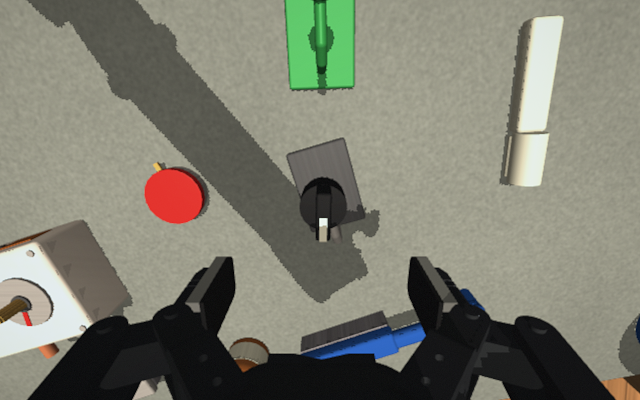

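The knob is at wrist (323,205), with its white line pointing down the image at (323,222) and the end face below that. Next I'll measure the line and bar.

Run:
```python
from h import *
f=cv2.imread("pics/w1.png");c=cam("wrist")
k=f[165:250,290:360].astype(int);br=k.min(2)
for th in(110,180):
  n,l,s,ct=cv2.connectedComponentsWithStats(((br>th)).astype(np.uint8))
  for i in range(1,n):
    if 8<s[i,4]<500: print(th,s[i]+np.array([290,165,0,0,0]),ct[i]+[290,165])
print(br[10:80:2,24:46:1])
cv2.imwrite("pics/z2.png",cv2.resize(f[165:250,280:365],(595,595),interpolation=cv2.INTER_CUBIC))
```

```text
110 [352 165   8  29 129] [356.69767442 174.76744186]
110 [290 170   5  16  39] [291.53846154 178.43589744]
110 [319 218   9  24 198] [322.7979798  229.11111111]
110 [352 231   8  18 109] [356.20183486 239.16513761]
180 [319 218   8   9  65] [322.49230769 221.69230769]
[[ 97  99  99  99 100 100 102 103 104 101  98  98  99 100 100  99  99  98
   96  98  98  98]
 [100 101  91  74  65  65  52  34  35  53  67  66  53  53  79  96 103 102
  101  98  98  97]
 [ 27  20  16  12  14  13  12  11  13   9  11  11  13  12   8  11  27  34
   35  67  96 101]
 [ 11  11  16  14  15  15  12  13  14  12  13  13  13  11  15  14  13  12
   12  10  13  36]
 [ 10  11  12  13   8  14  12  11  11  13  14  11  14  12  13  13  13  14
   13  16  12  12]
 [  7  20  22  15  12  10   9  14  18  17  13  12  16  13  13  14  17  15
   10  11  11   9]
 [ 44  48  36  12  14  12  13  13  15  12  13  12  13  13  13  11  23  39
   43  43  32  17]
 [ 45  47  31  11  13  10  13  12  15  13  12  13  12  13  16  11  18  37
   47  46  46  46]
 [ 43  43  29   9  14  14  17  11  12   9  13  11  12  15  16  13  12  32
   44  43  4
[... 1725 characters left out ...]
4 147 120  59  13  14  56  94
  107 107 103  97]
 [ 54  42  11  16  36 115 147 144 144 144 144 147 122  59  13  13  52  88
  102 104 105 101]
 [ 84  60  12  15  34 115 148 144 144 143 145 146 121  58  16  11  57  89
   99 102 105 104]
 [ 85  61  12  18  35 114 147 144 144 143 144 148 116  45  14  12  56  85
   94  99 104 107]
 [ 84  60  10  15  36 113 147 145 143 144 145 148 113  34  16   9  60  81
   84  94  99 100]
 [ 81  67  32  10  32 113 148 144 144 143 144 147 112  32   9  37  70  82
   75  76  82  84]
 [ 83  83  81  78  76 108 128 126 125 125 125 126 111  81  75  78  80  78
   76  74  76  82]
 [ 83  81  79  78  80  79  80  79  80  79  77  76  77  81  82  82  81  81
   81  79  77  80]]
```

View pics/z2.png

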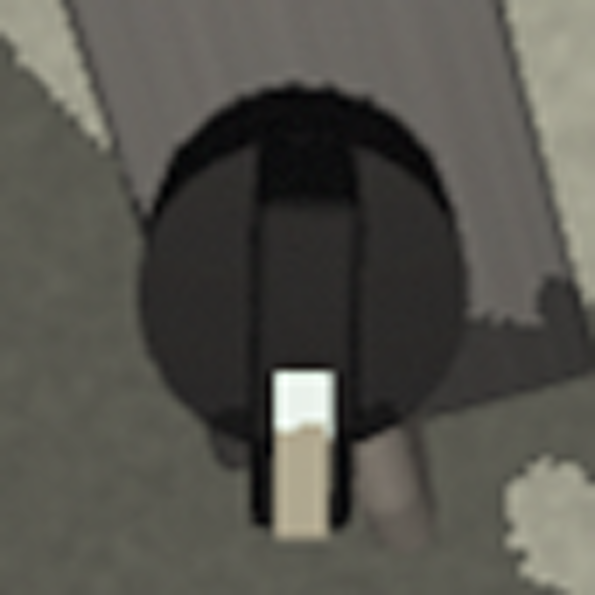

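Run:
```python
from h import *
c=cam("wrist")
a=ray(c,(280+308/7,165+203/7),160);b=ray(c,(280+301/7,165+538/7),160)
d=b-a;print(a,b,np.linalg.norm(d),(a+b)/2,np.degrees(np.arctan2(d[1],d[0])))
for v in(260,450):print(ray(c,(280+(251+360)/14,165+v/7),160),np.linalg.norm(ray(c,(280+258/7,165+v/7),160)-ray(c,(280+355/7,165+v/7),160)))
# side edges of the bar
l=[ray(c,(280+x/7,165+y/7),160) for x,y in((258,203),(253,520),(355,203),(347,520))]
for i in(0,2):
  e=l[i+1]-l[i];print("edge",np.degrees(np.arctan2(e[1],e[0])))
w=ray(c,(322.8,229.1),160);print("white",w)
# body-top circle z=136
print("body",ray(c,(280+303/7,165+287/7),136))
y=cv2.Rodrigues(np.zeros(3))[0]
from scipy.spatial.transform import Rotation as Q
q=r.observe()["eef_rot"];print("tool y",Q.from_quat([q[1],q[2],q[3],q[0]]).as_matrix()[:,1])
```

```text
[471.48937039 180.53992022 160.        ] [509.94107322 169.85791445 160.        ] 39.90787763728007 [490.7152218  175.19891733 160.        ] -15.525462788198569
[477.71153499 178.66363075 160.        ] 10.55113683821814
[499.51306125 173.06444288 160.        ] 10.874393953502718
edge -15.66933104831953
edge -15.364278408750094
white [499.19305581 172.46387696 160.        ]
body [488.98361029 175.66567107 136.        ]
tool y [2.50419513e-01 9.68137404e-01 1.84283049e-04]
```

```bash
python3 -m jog '[[[0.7,0.2,-2.5],[0,0,-0.1],0],[[0,0,-3],[0,0,0],0],[[0,0,-2.5],[0,0,0],0],[[0,0,-1.5],[0,0,0],0],[[0,0,0],[0,0,0],0]]' 60;  python3 -m jog '[[[0,0,0],[0,0,0],0],[[0,0,0],[0,0,0],0.6],[[0,0,0],[0,0,0],0.8],[[0,0,0],[0,0,0],0.9],[[0,0,0],[0,0,0],1]]'; python3 -m jog '[[[0,0,0],[0,0,0],1],[[0,0,0],[0,0,0],1],[[0,0,0],[0,0,0],1],[[0,0,0],[0,0,0],1]]'
python3 - <<'E'
from h import *
print(r.observe()["t"]);a=r.grab_frame("wrist");cv2.imwrite("pics/w2.png",a[150:400,120:520])
E
```

```text
t: 2.33
position: [489.8, 175.6, 139.5]
eef_rot: [-0.001, 0.133, 0.991, -0.001]
ft_force: [-0.6, -0.0, 0.5]
opening: 1.002
gripper_force: 0.0
t: 2.95
position: [490.9, 175.0, 140.4]
eef_rot: [0.0, 0.134, 0.991, 0.0]
ft_force: [-0.3, -0.2, 0.8]
opening: 0.143
gripper_force: 3.6
t: 3.45
position: [490.8, 175.0, 140.3]
eef_rot: [-0.0, 0.134, 0.991, 0.0]
ft_force: [-0.2, -0.3, -0.6]
opening: 0.124
gripper_force: 62.1
3.45
```

View pics/w2.png

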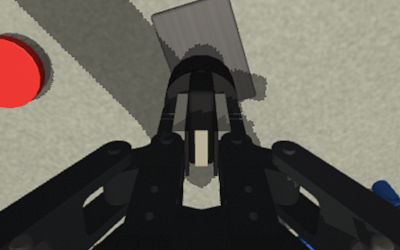

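```bash
python3 -m jog '[[[0,0,0.5],[0,0,0],1],[[0,0,1],[0,0,0],1],[[0,0,1.5],[0,0,0],1],[[0,0,2],[0,0,0],1],[[0,0,2],[0,0,0],1]]'; python3 -m jog '[[[1.1,-5.0,0.5],[0,0,0],1],[[1.1,-5.5,0],[0,0,0],1],[[1.1,-5.5,0],[0,0,0],1],[[1.1,-5.5,0],[0,0,0],1],[[1.1,-5.5,0],[0,0,0],1]]';python3 -m jog '[[[0,0,0],[0,0,0],1],[[0,0,0],[0,0,0],1]]'
python3 - <<'E'
from h import *
print(r.observe()["t"]);c=cam("wrist");a=r.grab_frame("wrist");cv2.imwrite("pics/w3.png",a)
np.savez("c3.npz",*c)
for p in((537,-203.5,111),(537,-203.5,79)):
    q=c[0]@(c[1]@np.array(p)+c[2]);print(q[:2]/q[2])
E
```

```text
t: 4.12
position: [491.2, 175.1, 212.2]
eef_rot: [0.001, 0.134, 0.991, 0.0]
ft_force: [0.8, -0.5, -1.4]
opening: 0.12
gripper_force: 62.1
t: 4.75
position: [546.5, -96.6, 216.9]
eef_rot: [0.001, 0.134, 0.991, 0.0]
ft_force: [0.8, -0.1, -0.8]
opening: 0.122
gripper_force: 62.1
t: 5.0
position: [546.1, -94.4, 216.0]
eef_rot: [0.0, 0.134, 0.991, 0.001]
ft_force: [0.0, 0.9, -1.3]
opening: 0.122
gripper_force: 62.1
5.0
[197.91677824 219.67412281]
[210.46249177 207.31650773]
```

View pics/w3.png

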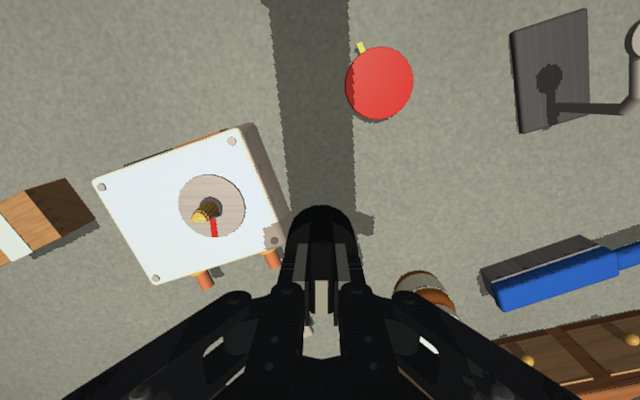

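The knob is held, with its white line at (320,290). The spindle top is at about (200,217), and the disc at (211,206) with the red line below it.

Run:
```python
from h import *
f=cv2.imread("pics/w3.png").astype(int);z=np.load("c3.npz");c=[z[k] for k in z.files]
x,y=160,160;b=f[160:255,160:262]
red=(b[...,2]>150)&(b[...,1]<90)&(b[...,0]<90);ys,xs=np.nonzero(red)
P=np.array([ray(c,(u+x,v+y),79)[:2] for u,v in zip(xs,ys)])
disc=(b[...,0]<200).astype(np.uint8);n,l,s,ct=cv2.connectedComponentsWithStats(disc);i=l[206-160,225-160]
print(s[i]+[x,y,0,0,0])
E=cv2.convexHull(biggest(l==i))[:,0,:]+[x,y];W=np.array([ray(c,p,79)[:2] for p in E],np.float32)
el=cv2.fitEllipse(W);print("disc",el,cv2.minEnclosingCircle(W))
m=P.mean(0);print("red",m,np.ptp(P,0),len(P))
d=m-el[0];print("ang centre->red",np.degrees(np.arctan2(d[1],d[0])))
vx=cv2.fitLine(P.astype(np.float32),cv2.DIST_L2,0,.01,.01).ravel();print("line ang",np.degrees(np.arctan(vx[1]/vx[0])))
cv2.imwrite("pics/z3.png",np.hstack([cv2.resize(f[185:245,175:245].astype(np.uint8),(490,420),interpolation=2),cv2.resize(f[200:340,280:360].astype(np.uint8),(240,420),interpolation=2)]))
hsv=cv2.cvtColor(b.astype(np.uint8),cv2.COLOR_BGR2HSV)
g=(hsv[...,0]>15)&(hsv[...,0]<35)&(hsv[...,1]>120);
for a,p in comps(g,x,y):print("gold",a,p,ray(c,p,111))
```

```text
[ 178  174   68   64 3343]
disc ((536.39892578125, -201.98223876953125), (65.5155258178711, 66.35650634765625), 38.32117462158203) ((536.5582885742188, -201.9692840576172), 33.319278717041016)
red [ 557.93151016 -208.89554189] [19.24816282  9.46721486] 101
ang centre->red -17.79987117190097
line ang -14.780677
gold 348 [204.56609195 211.62356322] [ 531.49385397 -194.93554045  111.        ]
gold 5 [260.2 253.6] [ 583.46696903 -161.51982955  111.        ]
```

View pics/z3.png

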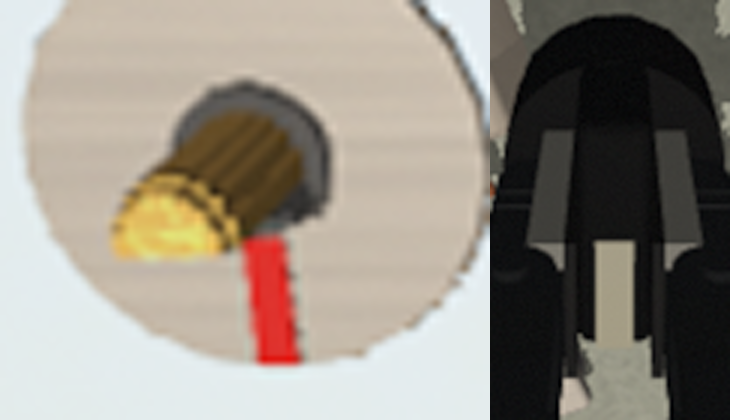

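Run:
```python
from h import *
z=np.load("c3.npz");c=[z[k] for k in z.files]
for n,u,v in(("left",112,235),("right",222,245),("flat",168,259),("arc",172,176)):print(n,ray(c,(175+u/7,185+v/7),111))
# held knob bar: white line ends and bar, z of bar top = TCPz+19.7
z=216+19.7
a=ray(c,(280+613/3-490/3,200+240/3),z);b=ray(c,(280+614/3-490/3,200+343/3),z);d=b-a
print("knob",a,b,np.linalg.norm(d),np.degrees(np.arctan2(d[1],d[0])))
s=r.observe();print(s["position"],s["t"])
```

```text
left [ 534.39809693 -208.96557263  111.        ]
right [ 539.36199715 -196.13705816  111.        ]
flat [ 539.31896943 -203.44179601  111.        ]
arc [ 529.04252289 -198.60845014  111.        ]
knob [546.24944573 -93.46456472 235.7       ] [565.05919716 -98.49735318 235.7       ] 19.471407457975225 -14.979338647928612
[546.0663925  -93.42608527 215.83164513] 5.05
```

```bash
python3 -m jog '[[[-0.3,-4,0],[0,0,-0.3],1],[[-0.3,-4,0],[0,0,0],1],[[-0.3,-2.9,-0.8],[0,0,0],1],[[0,0,-2],[0,0,0],1],[[0,0,-2],[0,0,0],1]]'; python3 -m jog '[[[0,0,-1.5],[0,0,0],1],[[0,0,-0.5],[0,0,0],1],[[0,0,0],[0,0,0],1],[[0,0,0],[0,0,0],1]]'
python3 - <<'E'
from h import *
s=r.observe();print(s["t"],s["position"],s["ft_force"])
a=r.grab_frame("scene");b=r.grab_frame("top")
cv2.imwrite("pics/z4.png",np.hstack([cv2.resize(a[180:260,185:265],(400,400),interpolation=2),cv2.resize(b[140:220,375:455],(400,400),interpolation=2)]))
E
```

```text
t: 5.68
position: [537.5, -202.2, 167.1]
eef_rot: [0.0, 0.153, 0.988, 0.001]
ft_force: [-0.0, -0.0, -0.4]
opening: 0.125
gripper_force: 62.1
t: 6.18
position: [537.4, -204.0, 148.1]
eef_rot: [0.001, 0.155, 0.988, 0.0]
ft_force: [0.5, -0.3, -1.5]
opening: 0.125
gripper_force: 62.1
6.175 [ 537.42423619 -204.02323178  148.14430273] [ 0.47555124 -0.29991365 -1.51287546]
```

View pics/z4.png

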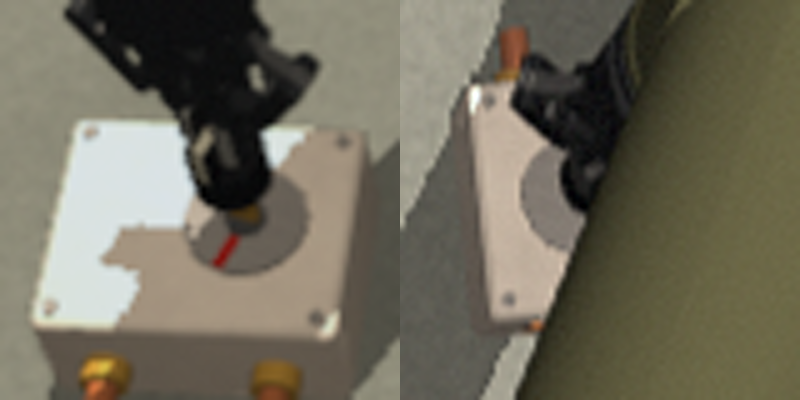

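The knob is above the spindle in scene, with its white line parallel to the red line. I'll lower it slowly while watching the force.

```bash
python3 -m jog '[[[0,0.1,-0.3],[0,0,0],1],[[0,0,-0.3],[0,0,0],1],[[0,0,-0.2],[0,0,0],1],[[0,0,0],[0,0,0],1]]'; python3 -m jog '[[[0,0,-0.2],[0,0,0],1],[[0,0,-0.2],[0,0,0],1],[[0,0,0],[0,0,0],1]]'
```

```text
t: 6.78
position: [536.7, -203.0, 139.1]
eef_rot: [-0.0, 0.155, 0.988, 0.0]
ft_force: [-0.6, 1.2, -0.7]
opening: 0.126
gripper_force: 62.1
t: 7.15
position: [536.8, -203.1, 135.2]
eef_rot: [-0.0, 0.155, 0.988, -0.0]
ft_force: [0.5, -0.8, -1.0]
opening: 0.123
gripper_force: 62.1
```

No axial force at 6 mm depth, so the D has engaged. Continuing to home.

```bash
python3 -m jog '[[[0,0,-0.3],[0,0,0],1],[[0,0,-0.3],[0,0,0],1],[[0,0,-0.3],[0,0,0],1],[[0,0,-0.2],[0,0,0],1],[[0,0,0],[0,0,0],1]]'; python3 -m jog '[[[0,0,-0.3],[0,0,0],1],[[0,0,-0.3],[0,0,0],1],[[0,0,0],[0,0,0],1]]'; python3 -m jog '[[[0,0,-0.3],[0,0,0],1],[[0,0,-0.2],[0,0,0],1],[[0,0,0],[0,0,0],1]]' 90
```

```text
t: 7.78
position: [536.7, -203.1, 124.1]
eef_rot: [-0.0, 0.155, 0.988, -0.0]
ft_force: [0.2, -0.6, -1.4]
opening: 0.124
gripper_force: 62.2
t: 8.15
position: [537.1, -203.1, 118.7]
eef_rot: [0.0, 0.155, 0.988, 0.0]
ft_force: [-0.6, -0.5, 3.9]
opening: 0.122
gripper_force: 62.8
t: 8.52
position: [537.1, -203.2, 114.1]
eef_rot: [0.0, 0.155, 0.988, 0.0]
ft_force: [-2.5, 0.6, 7.7]
opening: 0.115
gripper_force: 91.2
```

```bash
python3 -m jog '[[[0,0,-0.2],[0,0,0],1],[[0,0,0],[0,0,0],1]]' 100; python3 -m jog '[[[0,0,-0.1],[0,0,0],1],[[0,0,0],[0,0,0],1]]';  python3 -m jog '[[[0,0,-0.1],[0,0,0],1],[[0,0,0],[0,0,0],1]]'
```

```text
t: 8.78
position: [537.2, -203.2, 113.1]
eef_rot: [0.0, 0.155, 0.988, 0.0]
ft_force: [-4.2, 0.6, 14.0]
opening: 0.112
gripper_force: 100.1
t: 9.02
position: [537.3, -203.2, 113.1]
eef_rot: [0.001, 0.155, 0.988, 0.001]
ft_force: [-6.3, 1.3, 19.6]
opening: 0.116
gripper_force: 100.7
t: 9.28
position: [537.4, -203.3, 113.0]
eef_rot: [0.001, 0.155, 0.988, 0.001]
ft_force: [-8.4, 2.8, 24.5]
opening: 0.112
gripper_force: 101.5
```

The TCP stopped at 113.0, which puts the knob mouth at 82.7 mm. A fully pressed, fully home knob should be at 83 mm, and the force is rising against the hard stop. One last look before handing in.

```bash
python3 -m jog '[[[0,0,0],[0,0,0],1],[[0,0,0],[0,0,0],1],[[0,0,0],[0,0,0],1]]'
python3 - <<'E'
from h import *
a=r.grab_frame("scene");cv2.imwrite("pics/s5.png",np.hstack([cv2.resize(a[180:260,185:265],(400,400),interpolation=2),cv2.resize(a[150:350,180:480],(400,400))]))
E
```

```text
t: 9.65
position: [537.4, -203.2, 112.9]
eef_rot: [0.001, 0.155, 0.988, 0.001]
ft_force: [-8.4, 2.8, 24.3]
opening: 0.114
gripper_force: 101.5
```

View pics/s5.png

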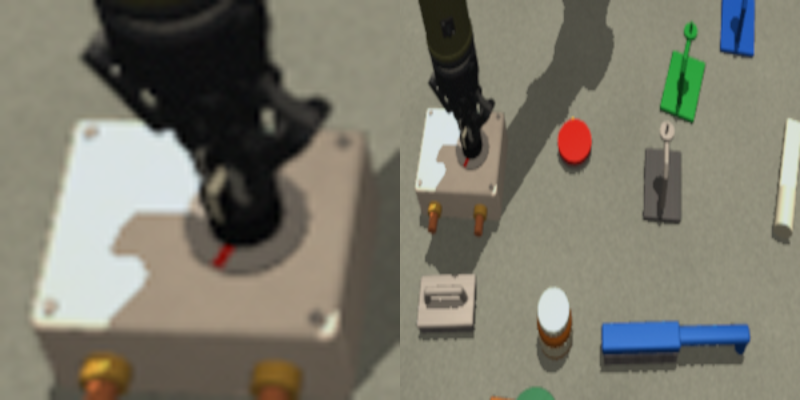

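The knob sits down on the disc with its white line over the red line, the hook is empty, and the bystanders I can see are unmoved.

```bash
python3 -c "
from plant import r
print(r.close_job())"
```

```text
the job is handed in; nothing more can be done
None
```

The job is handed in at about 9.7 s: the knob is fully home on the spindle, pressed to its hard stop at about 24 N, and still held by the gripper; no verdict came back.

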